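Slide the block carrier under the reader bridge

TASK

Push the flat carrier of specimen cassettes along the bench, in through the flared mouth and under the low reader bridge, until its front end is fully home against the stop bar at the back. Keep it flat on the bench all the way: never lift it or tip it. Leave the beaker, the wax block and the steel moulds where they stand.

Things in the scene. Friction and masses are not known exactly. Their poses are not given: they have to be found in the camera images.
- carrier: Loose flat grey tray, 110 mm long (its x) by 96 mm wide (its y), upright outer walls 12 mm high; six white cassettes are fixed in it, tops 15 mm above the bench. 0.15 to 0.35 kg. Origin: centre of its underside; z up. Slides freely on the bench. Starts outside, on the mouth side, its x axis within 0.35 rad of the bridge's x axis. Either long way round is the same.
- bridge: Reader bridge, fixed: a white beam on two aluminium guide cheeks. Origin on the bench under the beam's centre; x is the way the carrier is pushed in. Beam x -20 to +20 mm, underside 18.5 mm, top 53 mm above the bench. Passage between the cheeks 102 mm wide (y -51 to +51 mm), x -20 to +55 mm; cheeks, flares and stop bar 18.5 mm high. Whole thing about 155 mm wide.
- beaker: Small beaker, 52 mm across, 65 mm high, standing on the bench; origin at the centre of its underside. To be left alone.
- wax_block: Cream block of paraffin, 32 x 44 x 18 mm, lying on the bench; origin at the centre of its underside. To be left alone.
- moulds: Stack of steel base moulds, 30 x 39 x 22 mm, on the bench; origin at the centre of its underside. To be left alone.
- bridge_mouth (a point): Centre of the flared mouth on the bench, 50 mm before the bridge's origin on its -x side; the mouth is about 135 mm wide here and narrows to 102 mm at the beam's front (x = -20 mm).
- bridge_stop (a point): Foot of the stop bar's face, 55 mm past the bridge's origin on its +x side. With the carrier fully home its front end touches here, its origin lies on the bridge's origin, and its rear end is 55 mm before it, 35 mm outside the beam.

How it is judged:
By the outcome, as a careful person would: the job done as asked, in the order asked, and still so for the second after the job is handed in, with the robot touching nothing.
It also fails if it takes over 72 s, if anything falls off the work surface, if the arm or the gripper's body presses on something with over 40 N, if the wrist force passes 120 N, or if a joint passes its speed limit or range.

ROBOT

A 7-joint arm with a two-finger parallel gripper is mounted at the origin on a cart in front of the work surface, level with it; the furniture and walls round the work are solid. World frame = base frame: x ahead of the robot, y to its left, z up, the work surface at z = 0. Lengths are in m, angles in rad, forces in N, time in s.
With the tool pointing down it reaches from about 0.4 to 0.9 m from the base axis. Payload 5.6 kg.
Tool frame: the origin (TCP) lies midway between the tips of the shut fingers; the grasp point (between the pads) lies 19 mm behind it (manip.hold_point_z is the distance from the TCP to the grasp point, in m); z points along the fingers, y is the line along which they close (so a half turn about z gives the same grasp; the last joint's range is limited). The gripper opens to 92 mm and grips with 3 to 60 N. Pads are 20 mm wide; open, the fingers measure 128 mm over their backs; the gripper's body (75 mm by 189 mm) begins 69 mm behind the grasp point.
Start: joints at [-1.158, 0.468, -0.012, 1.603, 0.006, 1.071, -0.056], TCP at [0.286, 0.584, 0.215] pointing down, gripper open.
Joint ranges: [-2.53, 2.53], [-0.31, 2.02], [-1.57, 1.55], [0.28, 2.44], [-1.29, 4.43], [0.15, 1.84], [-2.92, 2.92]. Speed limits (rad/s): [2.57, 2.57, 3.14, 3.14, 3.14, 3.14, 3.14].

INTERFACE

Orientations are given as a unit quaternion [x, y, z, w].
In Python, from cell import manip gives the robot as it stands.
- The arm moves only by the shell command python3 -m inch 'ROWS' [OPENING]. ROWS is JSON, a list of rows, each an object of numbers: "tx", "ty", "tz": the shift along the tool's x, y, z each as a share of 5 cm, from -1 to 1; "ax", "ay", "az": the turn, a rotation vector about the tool's x, y, z each as a share of 0.15 rad, from -1 to 1. A call has 1 to 5 rows; each row shifts and turns the commanded pose from where the row before left it, along the tool's axes as they then stand; what a row does not reach is not made up. A row lasts 1/10 s, in which the tool goes at most 50 mm and 8.59 degrees, less where a joint would pass 70% of its speed; a pose out of reach is approached as far as the arm can. A call with a number of a shift or a turn outside -1 to 1 is refused whole. A call with a gripper value outside its range is refused whole. OPENING is the opening, from -1 (shut) to 1 (fully open), set as the call begins (- or left out, the last holds). The fingers move at their own pace and stop on an object; the grip force is fixed at half the most. Time passes only in rows, so rows that do not move let the fingers close. It gives the time, the measured TCP pose, the force, the opening and the grip force at its end, in the units of the state.
- manip.observe(): the state, without advancing time (a new reading comes with each control period).
- manip.grab_frame(name): name is "scene" or "top" or "wrist"; returns the picture (384x512x3 uint8, red, green, blue); there is no depth.
- manip.camera_params(name): a dict with "camera_matrix" (3x3 intrinsics, pixels), "rvec" (rotation vector, rad) and "tvec" (3), from world to camera coordinates, as OpenCV has them. Camera axes: x right, y down, z forward; pixel columns grow to the right and rows downward; lengths in m; the calibration is good to about 2 mm. A picture is of the moment at which its call begins: read the wrist's pose just before it. camera_params takes no time and is no camera call; for the wrist camera it gives the pose at the moment of the call.
- manip.finish_job(): hands the job in; it is judged then, once.
The state is a dict: "t": time; "joint_positions": joint angles; "joint_velocities": joint speeds; "joint_efforts": joint torques, N m; "eef_pos": TCP position; "tcp_rot": TCP orientation; "ft_force": force on the tool from outside, world axes, zero at the start; "wrist_torque": the same for the moment, N m; "grip_width": finger opening in m; "finger_force": force on a finger pad.
Only numpy, scipy, OpenCV 4.12 (cv2) and the standard library are available. Lean on these libraries where they do the work, as an engineer would, in place of code of your own. Each camera call takes 0.05 s, during which the arm holds its last target. There are 200 camera calls.

## Working session

There is one attempt and no reset: what is moved stays moved. The work goes in short steps, Python scripts to look and compute and a shell command to move; the robot and the scene stay as the last step left them, time stands still between calls to the robot, and variables do not carry over. Pictures are saved under pics/ and viewed, at most 13 in all, crops included, and the job is handed in when it is done.

```bash
ls; mkdir -p pics
python3 - <<'E'
from cell import manip
import cv2
s=manip.observe()
print(s['t'],s['eef_pos'],s['tcp_rot'],s['grip_width'])
for n in ('top','scene'):
    f=manip.grab_frame(n); cv2.imwrite(f'pics/{n}0.png',f[:,:,::-1])
E
```

```text
pics
0.0 [0.28590698 0.58309744 0.21364684] [ 2.25953577e-01  9.74137677e-01 -8.65563035e-04 -1.31294633e-04] 0.09172849296801641
```

View pics/top0.png

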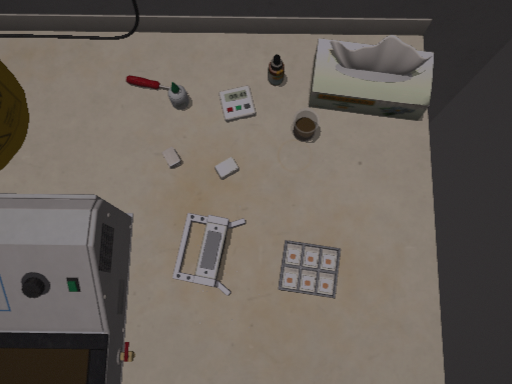

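View pics/scene0.png

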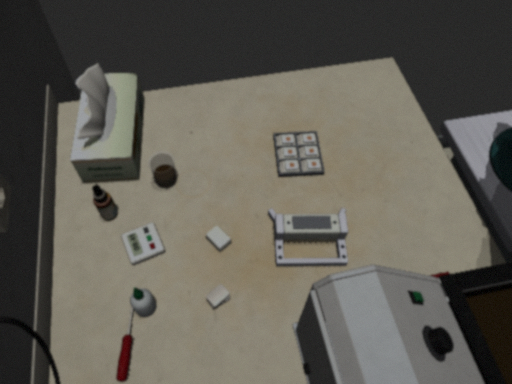

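```bash
python3 - <<'E'
import cv2
f=cv2.imread('pics/top0.png')[200:310,165:350]
cv2.imwrite('pics/crop0.png',cv2.resize(f,None,fx=4,fy=4,interpolation=cv2.INTER_CUBIC))
E
cat > h.py <<'E'
import numpy as np,cv2
from cell import manip
def ray(name,uv,z,P=None):
    P=P or manip.camera_params(name)
    K=np.array(P['camera_matrix']);R=cv2.Rodrigues(np.array(P['rvec'],float))[0];t=np.array(P['tvec'],float).ravel()
    uv=np.atleast_2d(uv).astype(float)
    d=(R.T@np.linalg.inv(K)@np.c_[uv,np.ones(len(uv))].T).T
    c=-R.T@t
    return c+d*((z-c[2])/d[:,2])[:,None]
def proj(name,X,P=None):
    P=P or manip.camera_params(name)
    return cv2.projectPoints(np.atleast_2d(X).astype(float),np.array(P['rvec'],float),np.array(P['tvec'],float),np.array(P['camera_matrix']),None)[0][:,0]
E
python3 - <<'E'
from h import *
print(ray('top',[[285,241],[340,247],[335,297],[279,291]],.012).round(4))
print(ray('top',[[305,125],[227,168],[171,158]],.01).round(3))
E
```

```text
[[ 0.5521 -0.0797  0.012 ]
 [ 0.5417 -0.1871  0.012 ]
 [ 0.4463 -0.1753  0.012 ]
 [ 0.4562 -0.0683  0.012 ]]
[[ 0.792 -0.121  0.01 ]
 [ 0.699  0.038  0.01 ]
 [ 0.719  0.152  0.01 ]]
```

View pics/crop0.png

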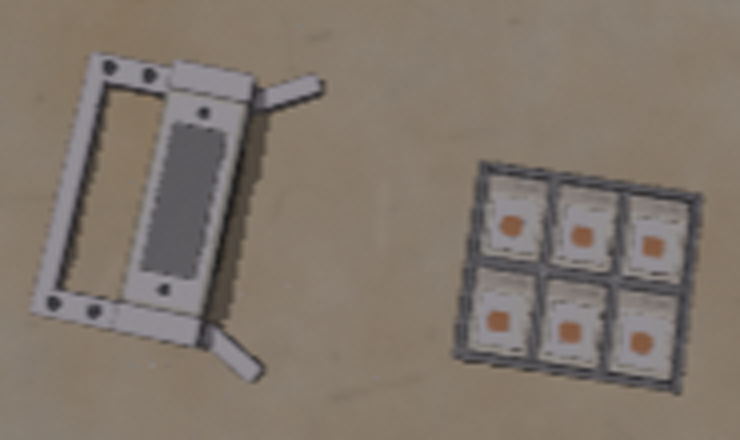

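The crop shows the bridge with its open mouth facing the carrier. In crop pixels the beam-top corners are about (176,61), (254,78), (199,346), (117,330) and the stop-face inner corners about (105,87), (60,290). The carrier corners are about (482,162), (702,196), (679,392), (455,357).

Run:
```python
from h import *
c=lambda a:(np.array(a,float)+.5)/4-.5+[165,200]
def pose(A):
    print(A[:,:2].round(4).tolist())
C=ray('top',c([[482,162],[702,196],[679,392],[455,357]]),.012)[:,:2]
d=(C[0]+C[3]-C[1]-C[2]); print('carrier',C.mean(0),np.linalg.norm(d)/2,np.degrees(np.arctan2(d[1],d[0])), np.linalg.norm(C[0]+C[1]-C[2]-C[3])/2)
B=ray('top',c([[176,61],[254,78],[199,346],[117,330]]),.053)[:,:2]
d=B[0]+B[3]-B[1]-B[2]; e=B[0]+B[1]-B[2]-B[3]
print('beam',B.mean(0),np.linalg.norm(d)/2,np.linalg.norm(e)/2,np.degrees(np.arctan2(d[1],d[0])),np.degrees(np.arctan2(-e[0],e[1]))," perp",np.degrees(np.arctan2(e[1],e[0])))
S=ray('top',c([[105,87],[60,290],[95,55],[33,313],[322,82],[258,378]]),.0185)[:,:2]
print(S.round(4))
th=np.arctan2(e[1],e[0])+np.pi/2
u=np.array([np.cos(th),np.sin(th)]);v=np.array([-u[1],u[0]])
print('u',u,np.degrees(th)); print('in bridge frame', np.c_[(S-B.mean(0))@u,(S-B.mean(0))@v].round(4))
print('carrier in bridge',(C.mean(0)-B.mean(0))@u,(C.mean(0)-B.mean(0))@v)
s=manip.observe();from scipy.spatial.transform import Rotation as Ro
print(Ro.from_quat(s['tcp_rot']).as_matrix().round(3))
```

```text
carrier [ 0.49940844 -0.1271069 ] 0.10821700467098659 81.92401394698841 0.09444545652963288
beam [0.5290874  0.05974172] 0.03827481066834887 0.12708854897830774 79.10522792999285 -100.18225482985271  perp -10.182254829852702
[[ 0.5877  0.1052]
 [ 0.4893  0.1227]
 [ 0.6035  0.1108]
 [ 0.4783  0.1351]
 [ 0.5914 -0.0011]
 [ 0.4492  0.0267]]
u [0.17677991 0.98425041] 79.81774517014729
in bridge frame [[ 0.0551 -0.0497]
 [ 0.0549  0.0503]
 [ 0.0634 -0.0642]
 [ 0.0652  0.0633]
 [-0.0489 -0.0721]
 [-0.0467  0.0728]]
carrier in bridge -0.18915247121949086 -0.0038195559630763245
[[-0.898  0.44  -0.001]
 [ 0.44   0.898 -0.001]
 [-0.    -0.002 -1.   ]]
```

Run:
```python
from h import *
def tri(a,b):
    Ms=[]
    for n in('top','scene'):
        P=manip.camera_params(n);R=cv2.Rodrigues(np.array(P['rvec'],float))[0]
        Ms.append(np.array(P['camera_matrix'])@np.c_[R,np.array(P['tvec'],float).ravel()])
    X=cv2.triangulatePoints(*Ms,np.array(a,float).reshape(2,1),np.array(b,float).reshape(2,1)); return (X[:3]/X[3]).ravel()
print('button',tri((73,285),(416,297)),'knob',tri((33,286),(438,331)))
print('ref beam',tri((205,250),(315,222)))
print('bench under', ray('top',[[132,215],[125,340],[97,198],[105,330],[126,352],[0,335],[105,340]],0).round(3))
print(ray('top',[[97,198],[105,330],[105,340]],.15).round(3))
print(ray('scene',[[300,325],[312,380],[318,287],[370,267],[440,272],[512,255]],0).round(3))
for n in('top','scene'):
    P=manip.camera_params(n);R=cv2.Rodrigues(np.array(P['rvec'],float))[0];print(n,-R.T@np.array(P['tvec'],float).ravel())
cv2.imwrite('pics/wrist0.png',manip.grab_frame('wrist')[:,:,::-1])
```

```text
button [0.46042902 0.26237007 0.18533028] knob [0.45911968 0.31446642 0.20696773]
ref beam [0.52807906 0.0696426  0.06828349]
bench under [[ 0.602  0.226  0.   ]
 [ 0.362  0.224  0.   ]
 [ 0.636  0.3    0.   ]
 [ 0.379  0.263  0.   ]
 [ 0.34   0.22  -0.   ]
 [ 0.368  0.462  0.   ]
 [ 0.361  0.262  0.   ]]
[[0.607 0.249 0.15 ]
 [0.39  0.218 0.15 ]
 [0.374 0.216 0.15 ]]
[[0.59  0.223 0.   ]
 [0.594 0.311 0.   ]
 [0.54  0.164 0.   ]
 [0.436 0.146 0.   ]
 [0.313 0.18  0.   ]
 [0.166 0.175 0.   ]]
top [ 0.44687224 -0.03339731  0.97849671]
scene [0.72486627 0.40391514 0.75453282]
```

View pics/wrist0.png

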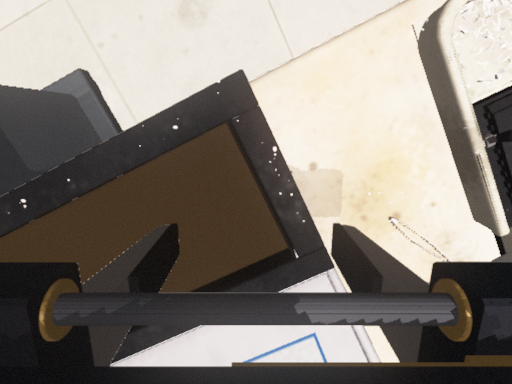

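The wrist view shows the machine's brown wax basin right below the fingers, centred near (150,230), so I lift first and then swing clear.

```bash
python3 -m inch '[{"tz":-0.8},{"tz":-0.8},{"tz":-0.8},{"tz":-0.8}]' 0.1
python3 -m inch '[{"tx":-0.7,"az":0.36},{"tx":-0.7,"az":0.36},{"tx":-0.7,"az":0.36},{"tx":-0.7,"az":0.36},{"tx":-0.7,"az":0.36}]'
python3 -m inch '[{"tx":-0.7,"az":0.36},{"tx":-0.7,"az":0.36},{"tx":-0.7,"az":0.36},{"tx":-0.7,"az":0.36},{"tx":-0.7,"az":0.36}]'
```

```text
invalid input at $[0]: expected keys tx, ty, tz, ax, ay, az
invalid input at $[0]: expected keys tx, ty, tz, ax, ay, az
invalid input at $[0]: expected keys tx, ty, tz, ax, ay, az
```

```bash
python3 -m inch '[{"tx":0,"ty":0,"tz":-0.8,"ax":0,"ay":0,"az":0},{"tx":0,"ty":0,"tz":-0.8,"ax":0,"ay":0,"az":0},{"tx":0,"ty":0,"tz":-0.8,"ax":0,"ay":0,"az":0},{"tx":0,"ty":0,"tz":-0.8,"ax":0,"ay":0,"az":0}]' 0.1
python3 -m inch '[{"tx":-0.7,"ty":0,"tz":0,"ax":0,"ay":0,"az":0.36},{"tx":-0.7,"ty":0,"tz":0,"ax":0,"ay":0,"az":0.36},{"tx":-0.7,"ty":0,"tz":0,"ax":0,"ay":0,"az":0.36},{"tx":-0.7,"ty":0,"tz":0,"ax":0,"ay":0,"az":0.36},{"tx":-0.7,"ty":0,"tz":0,"ax":0,"ay":0,"az":0.36}]'
```

```text
t: 0.55
eef_pos: [0.286, 0.5833, 0.3759]
tcp_rot: [0.226, 0.974, -0.0, -0.0]
ft_force: [0.1, 0.4, 0.0]
grip_width: 0.0623
finger_force: 0.0
t: 1.05
eef_pos: [0.4346, 0.4894, 0.3741]
tcp_rot: [0.356, 0.934, -0.0, -0.0]
ft_force: [0.2, 0.7, -0.9]
grip_width: 0.0506
finger_force: 0.0
```

```bash
for i in 1; do python3 -m inch '[{"tx":-0.7,"ty":-0.1,"tz":0,"ax":0,"ay":0,"az":0.34},{"tx":-0.7,"ty":-0.1,"tz":0,"ax":0,"ay":0,"az":0.34},{"tx":-0.7,"ty":-0.1,"tz":0,"ax":0,"ay":0,"az":0.34},{"tx":-0.7,"ty":-0.1,"tz":0,"ax":0,"ay":0,"az":0.34},{"tx":-0.7,"ty":-0.1,"tz":0,"ax":0,"ay":0,"az":0.34}]'; done
python3 -m inch '[{"tx":-0.7,"ty":-0.1,"tz":0,"ax":0,"ay":0,"az":0.34},{"tx":-0.7,"ty":-0.1,"tz":0,"ax":0,"ay":0,"az":0.34},{"tx":-0.7,"ty":-0.1,"tz":0,"ax":0,"ay":0,"az":0.34},{"tx":-0.7,"ty":-0.1,"tz":0,"ax":0,"ay":0,"az":0.34},{"tx":-0.7,"ty":-0.1,"tz":0,"ax":0,"ay":0,"az":0.34}]'
python3 -m inch '[{"tx":-0.7,"ty":-0.1,"tz":0,"ax":0,"ay":0,"az":0.34},{"tx":-0.7,"ty":-0.1,"tz":0,"ax":0,"ay":0,"az":0.34},{"tx":-0.7,"ty":-0.1,"tz":0,"ax":0,"ay":0,"az":0.34},{"tx":-0.7,"ty":-0.1,"tz":0,"ax":0,"ay":0,"az":0.34},{"tx":-0.7,"ty":-0.1,"tz":0,"ax":0,"ay":0,"az":0.34}]'
cat > rel.py <<'E'
from h import *
from scipy.spatial.transform import Rotation as Ro
import sys
# goal: bridge-frame x,y, tool-yaw(deg, rel. to bridge), z  -> total move in tool units
O=np.array([.529,.060]);th=np.radians(79.85);u=np.array([np.cos(th),np.sin(th)]);v=np.array([-u[1],u[0]])
s=manip.observe();R=Ro.from_quat(s['tcp_rot']).as_matrix();p=np.array(s['eef_pos'])
yaw=np.arctan2(R[1,0],R[0,0])
print('t',round(s['t'],2),'in bridge',((p[:2]-O)@u).round(4),((p[:2]-O)@v).round(4),'z',p[2].round(4),'yaw rel',np.degrees(yaw-th).round(2),'F',np.round(s['ft_force'],1),'grip',round(s['grip_width'],4))
if len(sys.argv)>4:
    gx,gy,gyaw,gz=map(float,sys.argv[1:5])
    g=np.r_[O+gx*u+gy*v,gz]
    yg=th+np.radians(gyaw)
    Rg=np.c_[[np.cos(yg),np.sin(yg),0],[np.sin(yg),-np.cos(yg),0],[0,0,-1]]
    print('shift units',(R.T@(g-p)/.05).round(3),'turn units',(Ro.from_matrix(R.T@Rg).as_rotvec()/.15).round(3))
E
python3 rel.py -0.29 -0.0035 1 0.37
```

```text
t: 1.55
eef_pos: [0.5339, 0.3436, 0.3742]
tcp_rot: [0.472, 0.882, -0.0, -0.0]
ft_force: [-0.3, 0.5, -1.8]
grip_width: 0.0507
finger_force: 0.0
t: 2.05
eef_pos: [0.5933, 0.1776, 0.3742]
tcp_rot: [0.58, 0.814, -0.0, -0.0]
ft_force: [0.1, 1.6, -0.3]
grip_width: 0.0504
finger_force: 0.0
t: 2.55
eef_pos: [0.609, 0.0021, 0.3742]
tcp_rot: [0.679, 0.734, -0.0, -0.0]
ft_force: [1.0, 0.1, -0.2]
grip_width: 0.0504
finger_force: 0.0
t 2.55 in bridge -0.0429 -0.0889 z 0.3742 yaw rel 14.61 F [ 1.   0.1 -0.2] grip 0.0504
shift units [-4.351 -2.9    0.086] turn units [-4.000e-03  1.000e-03  1.584e+00]
```

```bash
python3 -m inch '[{"tx":-0.62,"ty":-0.41,"tz":0,"ax":0,"ay":0,"az":0},{"tx":-0.62,"ty":-0.41,"tz":0,"ax":0,"ay":0,"az":0},{"tx":-0.62,"ty":-0.41,"tz":0,"ax":0,"ay":0,"az":0},{"tx":-0.62,"ty":-0.41,"tz":0,"ax":0,"ay":0,"az":0},{"tx":-0.62,"ty":-0.41,"tz":0,"ax":0,"ay":0,"az":0}]'
python3 -m inch '[{"tx":-0.62,"ty":-0.41,"tz":0,"ax":0,"ay":0,"az":0},{"tx":-0.62,"ty":-0.41,"tz":0,"ax":0,"ay":0,"az":0},{"tx":0,"ty":0,"tz":0,"ax":0,"ay":0,"az":0.8},{"tx":0,"ty":0,"tz":0,"ax":0,"ay":0,"az":0.78},{"tx":0,"ty":0,"tz":0,"ax":0,"ay":0,"az":0}]'
python3 rel.py -0.285 -0.0035 2 0.004
```

```text
t: 3.05
eef_pos: [0.5183, -0.1603, 0.3744]
tcp_rot: [0.678, 0.735, 0.0, -0.0]
ft_force: [0.4, 0.0, 0.5]
grip_width: 0.0504
finger_force: 0.0
t: 3.55
eef_pos: [0.4831, -0.2244, 0.3744]
tcp_rot: [0.761, 0.649, -0.0, -0.0]
ft_force: [0.3, 0.0, -0.0]
grip_width: 0.0506
finger_force: 0.0
t 3.55 in bridge -0.2881 -0.005 z 0.3744 yaw rel 1.1 F [ 0.3  0.  -0. ] grip 0.0506
shift units [ 0.06  -0.026  7.409] turn units [-0.002 -0.001 -0.105]
```

```bash
python3 -m inch '[{"tx":0,"ty":0,"tz":0.7,"ax":0,"ay":0,"az":0},{"tx":0,"ty":0,"tz":0.8,"ax":0,"ay":0,"az":0},{"tx":0,"ty":0,"tz":0.8,"ax":0,"ay":0,"az":0},{"tx":0,"ty":0,"tz":0.8,"ax":0,"ay":0,"az":0},{"tx":0,"ty":0,"tz":0.8,"ax":0,"ay":0,"az":0}]'
python3 -m inch '[{"tx":0,"ty":0,"tz":0.8,"ax":0,"ay":0,"az":0},{"tx":0,"ty":0,"tz":0.8,"ax":0,"ay":0,"az":0},{"tx":0,"ty":0,"tz":0.8,"ax":0,"ay":0,"az":-0.1},{"tx":0,"ty":0,"tz":0.5,"ax":0,"ay":0,"az":0},{"tx":0,"ty":0,"tz":0,"ax":0,"ay":0,"az":0}]'
python3 rel.py -0.28 -0.0035 2 0.005
python3 - <<'E'
from h import *
f=manip.grab_frame('top')[190:390,165:350]
cv2.imwrite('pics/top1.png',cv2.resize(f,None,fx=3,fy=3,interpolation=cv2.INTER_CUBIC)[:,:,::-1])
E
```

```text
t: 4.05
eef_pos: [0.4835, -0.2238, 0.1781]
tcp_rot: [0.759, 0.651, 0.0, 0.0]
ft_force: [0.8, 0.7, -0.4]
grip_width: 0.0505
finger_force: 0.0
t: 4.55
eef_pos: [0.4809, -0.2229, 0.0313]
tcp_rot: [0.754, 0.656, -0.002, -0.003]
ft_force: [0.6, 0.9, -0.9]
grip_width: 0.0505
finger_force: 0.0
t 4.55 in bridge -0.2869 -0.0025 z 0.0313 yaw rel 2.19 F [ 0.6  0.9 -0.9] grip 0.0505
shift units [0.137 0.029 0.525] turn units [-0.048 -0.008  0.022]
```

View pics/top1.png

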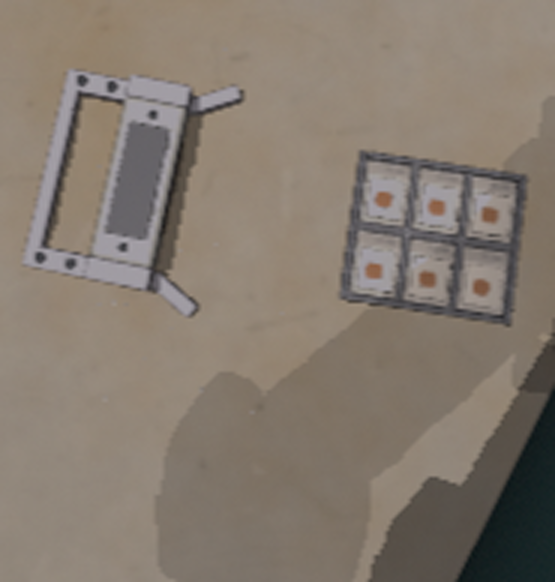

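The top view shows the carrier undisturbed, crop corners (361,152)–(512,323). The bridge mouth faces it, and the gripper is outside the crop. I lower the fingers and close in slowly.

```bash
python3 -m inch '[{"tx":0,"ty":0,"tz":0.25,"ax":-0.05,"ay":0,"az":0},{"tx":0,"ty":0,"tz":0.22,"ax":0,"ay":0,"az":0},{"tx":0.1,"ty":0,"tz":0,"ax":0,"ay":0,"az":0},{"tx":0.1,"ty":0,"tz":0,"ax":0,"ay":0,"az":0},{"tx":0.1,"ty":0,"tz":0,"ax":0,"ay":0,"az":0}]'
python3 rel.py -0.25 -0.0035 2 0.006
python3 - <<'E'
from h import *
cv2.imwrite('pics/wrist1.png',manip.grab_frame('wrist')[:,:,::-1])
E
```

```text
t: 5.1
eef_pos: [0.4864, -0.2089, 0.0119]
tcp_rot: [0.755, 0.655, 0.003, 0.003]
ft_force: [0.4, 1.0, 0.4]
grip_width: 0.0506
finger_force: 0.0
t 5.1 in bridge -0.2722 -0.0055 z 0.0119 yaw rel 2.05 F [0.4 1.  0.4] grip 0.0506
shift units [ 0.445 -0.025  0.118] turn units [ 0.059 -0.001  0.006]
```

View pics/wrist1.png

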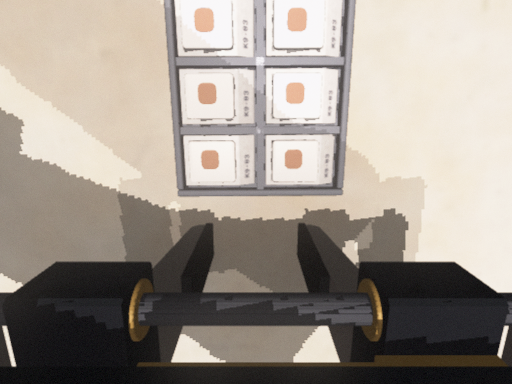

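Carrier is straight ahead, its rear edge from (178,193) to (344,193), with finger tips near (205,225) and (310,225). I'll compute its pose from this view.

```bash
cat > car.py <<'E'
from h import *
import sys
O=np.array([.529,.060]);th=np.radians(79.85);u=np.array([np.cos(th),np.sin(th)]);v=np.array([-u[1],u[0]])
def b(name,uv,z): X=ray(name,uv,z)[:,:2]-O; return np.c_[X@u,X@v]
E
python3 - <<'E'
from car import *
A=b('wrist',[[178,191],[344,191],[170,0],[352,0]],.012);print(A.round(4))
d=A[0]-A[1];print('yaw rel',np.degrees(np.arctan2(-d[0],d[1])),(A[0]+A[1])/2)
e=(A[2]+A[3]-A[0]-A[1])/2;print(np.degrees(np.arctan2(e[1],e[0])))
E
```

```text
[[-0.243   0.0392]
 [-0.2395 -0.0562]
 [-0.1459  0.0407]
 [-0.1423 -0.0494]]
yaw rel 2.049897983141881 [-0.24125169 -0.00848248]
2.436866074060292
```

```bash
python3 -m inch '[{"tx":0.06,"ty":0.03,"tz":0.06,"ax":0.03,"ay":0,"az":0},{"tx":0.08,"ty":0.03,"tz":0.05,"ax":0,"ay":0,"az":0},{"tx":0.08,"ty":0,"tz":0,"ax":0,"ay":0,"az":0},{"tx":0.08,"ty":0,"tz":0,"ax":0,"ay":0,"az":0},{"tx":0.08,"ty":0,"tz":0,"ax":0,"ay":0,"az":0}]'
python3 rel.py
python3 -m inch '[{"tx":0.08,"ty":0,"tz":0,"ax":0,"ay":0,"az":0},{"tx":0.08,"ty":0,"tz":0,"ax":0,"ay":0,"az":0},{"tx":0.08,"ty":0,"tz":0,"ax":0,"ay":0,"az":0},{"tx":0.08,"ty":0,"tz":0,"ax":0,"ay":0,"az":0},{"tx":0.08,"ty":0,"tz":0,"ax":0,"ay":0,"az":0}]'
python3 rel.py
python3 -m inch '[{"tx":0.08,"ty":0,"tz":0,"ax":0,"ay":0,"az":0},{"tx":0.08,"ty":0,"tz":0,"ax":0,"ay":0,"az":0},{"tx":0.08,"ty":0,"tz":0,"ax":0,"ay":0,"az":0},{"tx":0.08,"ty":0,"tz":0,"ax":0,"ay":0,"az":0},{"tx":0.08,"ty":0,"tz":0,"ax":0,"ay":0,"az":0}]'
python3 rel.py
python3 - <<'E'
from h import *
cv2.imwrite('pics/wrist2.png',manip.grab_frame('wrist')[:,:,::-1])
E
```

```text
t: 5.65
eef_pos: [0.4912, -0.191, 0.0055]
tcp_rot: [0.756, 0.655, 0.001, 0.001]
ft_force: [-0.3, -1.9, -1.3]
grip_width: 0.0504
finger_force: 0.6
t 5.65 in bridge -0.2537 -0.007 z 0.0055 yaw rel 2.01 F [-0.3 -1.9 -1.3] grip 0.0504
t: 6.15
eef_pos: [0.4942, -0.1709, 0.0056]
tcp_rot: [0.756, 0.655, 0.001, 0.001]
ft_force: [0.5, -2.0, -0.6]
grip_width: 0.0503
finger_force: 0.5
t 6.15 in bridge -0.2334 -0.0065 z 0.0056 yaw rel 2.01 F [ 0.5 -2.  -0.6] grip 0.0503
t: 6.65
eef_pos: [0.4971, -0.1511, 0.0056]
tcp_rot: [0.756, 0.655, 0.001, 0.001]
ft_force: [-0.3, -0.7, -0.4]
grip_width: 0.0504
finger_force: 0.5
t 6.65 in bridge -0.2134 -0.0058 z 0.0056 yaw rel 2.01 F [-0.3 -0.7 -0.4] grip 0.0504
```

View pics/wrist2.png

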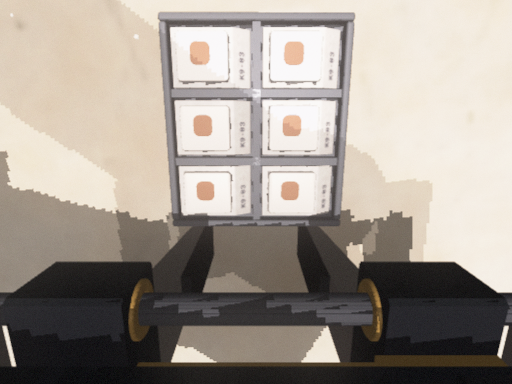

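The carrier is in contact and square to the tool: front edge (160,15)–(353,15), rear edge (172,219)–(341,219).

Run:
```python
from car import *
A=b('wrist',[[172,218],[341,218],[160,15],[353,15]],.012);print(A.round(4))
d=A[0]-A[1]+A[2]-A[3];print('yaw rel',np.degrees(np.arctan2(-d[0],d[1])),A.mean(0))
C=b('top',(np.array([[361,152],[525,175],[512,323],[343,298]])+.5)/3-.5+[165,190],.012);print('old top',C.mean(0))
```

```text
[[-0.1989  0.0411]
 [-0.1955 -0.0546]
 [-0.096   0.0437]
 [-0.0925 -0.0494]]
yaw rel 2.0928751978596214 [-0.14572807 -0.00480912]
old top [-0.1898181  -0.00421008]
```

```bash
python3 -m inch '[{"tx":0.1,"ty":-0.01,"tz":0,"ax":0,"ay":0,"az":0},{"tx":0.1,"ty":-0.01,"tz":0,"ax":0,"ay":0,"az":0},{"tx":0.1,"ty":-0.01,"tz":0,"ax":0,"ay":0,"az":0},{"tx":0.1,"ty":-0.01,"tz":0,"ax":0,"ay":0,"az":0},{"tx":0.1,"ty":-0.01,"tz":0,"ax":0,"ay":0,"az":0}]'
python3 -m inch '[{"tx":0.1,"ty":-0.01,"tz":0,"ax":0,"ay":0,"az":-0.02},{"tx":0.1,"ty":-0.01,"tz":0,"ax":0,"ay":0,"az":0.04},{"tx":0.1,"ty":-0.01,"tz":0,"ax":0,"ay":0,"az":0.05},{"tx":0.1,"ty":-0.01,"tz":0,"ax":0,"ay":0,"az":0.05},{"tx":0.1,"ty":-0.01,"tz":0,"ax":0,"ay":0,"az":0}]'
python3 rel.py
python3 - <<'E'
from h import *
f=manip.grab_frame('top')[200:310,165:350]
cv2.imwrite('pics/top2.png',cv2.resize(f,None,fx=4,fy=4,interpolation=cv2.INTER_CUBIC)[:,:,::-1])
w=manip.grab_frame('wrist');cv2.imwrite('pics/wrist3.png',w[:,:,::-1])
E
```

```text
t: 7.2
eef_pos: [0.4982, -0.1261, 0.0057]
tcp_rot: [0.756, 0.655, 0.001, 0.001]
ft_force: [-0.4, -2.5, 0.0]
grip_width: 0.0507
finger_force: 0.9
t: 7.7
eef_pos: [0.4994, -0.101, 0.0057]
tcp_rot: [0.762, 0.648, 0.001, 0.001]
ft_force: [-0.4, -1.6, 1.8]
grip_width: 0.0505
finger_force: 1.2
t 7.7 in bridge -0.1637 0.0007 z 0.0057 yaw rel 0.95 F [-0.4 -1.6  1.8] grip 0.0505
```

View pics/top2.png

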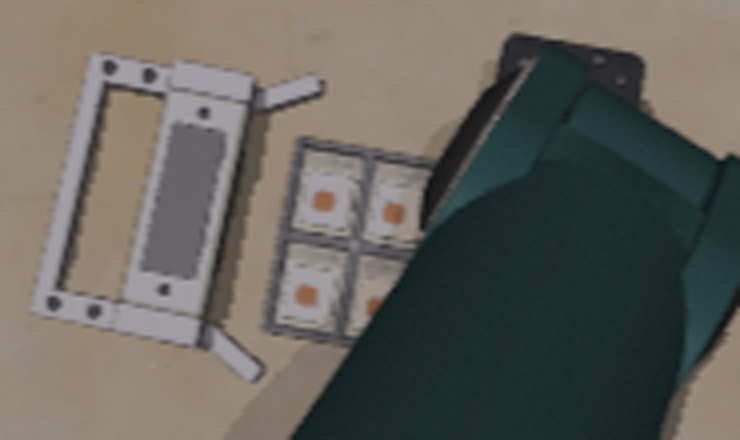

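The carrier front edge is at the mouth, from (300,137) to (265,331), and looks nearly centred between the flares. The arm hides the rear half.

Run:
```python
from car import *
A=b('top',(np.array([[300,137],[264,331],[418,157]])+.5)/4-.5+[165,200],.012);print(A.round(4))
d=A[1]-A[0];print('yaw rel',np.degrees(np.arctan2(-d[0],d[1])),A[:2].mean(0)); d=A[0]-A[2];print(np.degrees(np.arctan2(d[1],d[0])))
```

```text
[[-0.0435 -0.0444]
 [-0.0449  0.0506]
 [-0.1022 -0.0456]]
yaw rel 0.8469669067555967 [-0.04416969  0.00307252]
1.1940262327168811
```

```bash
python3 -m inch '[{"tx":0.06,"ty":0,"tz":0,"ax":0,"ay":0,"az":0.05},{"tx":0.06,"ty":0,"tz":0,"ax":0,"ay":0,"az":0.05},{"tx":0.06,"ty":0.01,"tz":0,"ax":0,"ay":0,"az":0.02},{"tx":0.1,"ty":0.01,"tz":0,"ax":0,"ay":0,"az":0},{"tx":0.1,"ty":0,"tz":0,"ax":0,"ay":0,"az":0}]'
python3 rel.py
python3 -m inch '[{"tx":0.1,"ty":0,"tz":0,"ax":0,"ay":0,"az":0},{"tx":0.1,"ty":0,"tz":0,"ax":0,"ay":0,"az":0},{"tx":0.1,"ty":0,"tz":0,"ax":0,"ay":0,"az":0},{"tx":0.1,"ty":0,"tz":0,"ax":0,"ay":0,"az":0},{"tx":0.1,"ty":0,"tz":0,"ax":0,"ay":0,"az":0}]'
python3 rel.py
python3 - <<'E'
from h import *
f=manip.grab_frame('top')[200:310,165:350]
cv2.imwrite('pics/top3.png',cv2.resize(f,None,fx=4,fy=4,interpolation=cv2.INTER_CUBIC)[:,:,::-1])
w=manip.grab_frame('wrist');cv2.imwrite('pics/wrist4.png',w[:,:,::-1])
E
```

```text
t: 8.3
eef_pos: [0.5037, -0.0822, 0.0055]
tcp_rot: [0.767, 0.641, 0.001, 0.001]
ft_force: [0.2, -1.2, 0.4]
grip_width: 0.0507
finger_force: 0.8
t 8.3 in bridge -0.1445 -0.0002 z 0.0055 yaw rel -0.06 F [ 0.2 -1.2  0.4] grip 0.0507
t: 8.8
eef_pos: [0.508, -0.0576, 0.0056]
tcp_rot: [0.767, 0.641, 0.001, 0.001]
ft_force: [0.4, -0.8, -0.4]
grip_width: 0.0504
finger_force: 0.7
t 8.8 in bridge -0.1194 -0.0001 z 0.0056 yaw rel -0.04 F [ 0.4 -0.8 -0.4] grip 0.0504
```

View pics/wrist4.png

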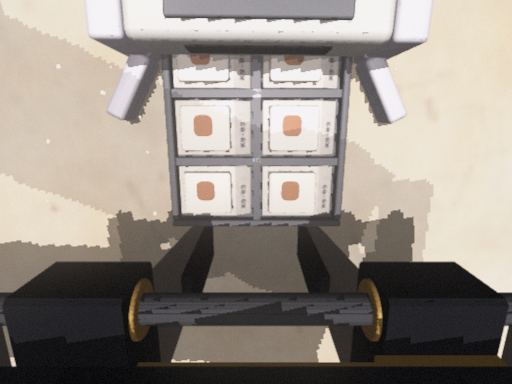

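The carrier front has entered under the beam, and the gaps to the left flare (about x 160 vs 166) and right flare (about 349 vs 357) are even. I'll continue to the stop, slower near the end.

```bash
python3 -m inch '[{"tx":0.1,"ty":0,"tz":0,"ax":0,"ay":0,"az":0},{"tx":0.1,"ty":0,"tz":0,"ax":0,"ay":0,"az":0},{"tx":0.1,"ty":0,"tz":0,"ax":0,"ay":0,"az":0},{"tx":0.1,"ty":0,"tz":0,"ax":0,"ay":0,"az":0},{"tx":0.1,"ty":0,"tz":0,"ax":0,"ay":0,"az":0}]'
python3 -m inch '[{"tx":0.08,"ty":0,"tz":0,"ax":0,"ay":0,"az":0},{"tx":0.08,"ty":0,"tz":0,"ax":0,"ay":0,"az":0},{"tx":0.08,"ty":0,"tz":0,"ax":0,"ay":0,"az":0},{"tx":0.06,"ty":0,"tz":0,"ax":0,"ay":0,"az":0},{"tx":0.04,"ty":0,"tz":0,"ax":0,"ay":0,"az":0}]'
python3 rel.py
python3 -m inch '[{"tx":0.04,"ty":0,"tz":0,"ax":0,"ay":0,"az":0},{"tx":0.04,"ty":0,"tz":0,"ax":0,"ay":0,"az":0},{"tx":0.04,"ty":0,"tz":0,"ax":0,"ay":0,"az":0}]'
python3 rel.py
```

```text
t: 9.4
eef_pos: [0.5125, -0.0332, 0.0056]
tcp_rot: [0.767, 0.641, 0.001, 0.001]
ft_force: [-0.9, -2.3, 0.5]
grip_width: 0.0507
finger_force: 0.9
t: 9.9
eef_pos: [0.5155, -0.0165, 0.0056]
tcp_rot: [0.767, 0.642, 0.001, 0.001]
ft_force: [-0.6, -2.3, 1.2]
grip_width: 0.0504
finger_force: 1.1
t 9.9 in bridge -0.0777 -0.0002 z 0.0056 yaw rel -0.04 F [-0.6 -2.3  1.2] grip 0.0504
t: 10.2
eef_pos: [0.5165, -0.0109, 0.0056]
tcp_rot: [0.767, 0.641, 0.001, 0.001]
ft_force: [-0.7, -2.4, 1.7]
grip_width: 0.0501
finger_force: 1.1
t 10.2 in bridge -0.072 -0.0002 z 0.0056 yaw rel -0.07 F [-0.7 -2.4  1.7] grip 0.0501
```

```bash
python3 -m inch '[{"tx":0.03,"ty":0,"tz":0,"ax":0,"ay":0,"az":0},{"tx":0.03,"ty":0,"tz":0,"ax":0,"ay":0,"az":0},{"tx":0.03,"ty":0,"tz":0,"ax":0,"ay":0,"az":0}]'; python3 rel.py
python3 -m inch '[{"tx":0.02,"ty":0,"tz":0,"ax":0,"ay":0,"az":0},{"tx":0.02,"ty":0,"tz":0,"ax":0,"ay":0,"az":0}]'; python3 rel.py
```

```text
t: 10.5
eef_pos: [0.5173, -0.0064, 0.0056]
tcp_rot: [0.767, 0.641, 0.001, 0.001]
ft_force: [0.0, -2.5, 1.1]
grip_width: 0.0506
finger_force: 1.2
t 10.5 in bridge -0.0674 -0.0002 z 0.0056 yaw rel -0.06 F [ 0.  -2.5  1.1] grip 0.0506
t: 10.7
eef_pos: [0.5177, -0.0044, 0.0056]
tcp_rot: [0.767, 0.641, 0.001, 0.001]
ft_force: [0.3, -2.9, 0.7]
grip_width: 0.0509
finger_force: 1.2
t 10.7 in bridge -0.0654 -0.0002 z 0.0056 yaw rel -0.05 F [ 0.3 -2.9  0.7] grip 0.0509
```

```bash
python3 -m inch '[{"tx":0.02,"ty":0,"tz":0,"ax":0,"ay":0,"az":0},{"tx":0.01,"ty":0,"tz":0,"ax":0,"ay":0,"az":0}]'; python3 rel.py
python3 -m inch '[{"tx":0.02,"ty":0,"tz":0,"ax":0,"ay":0,"az":0}]'; python3 rel.py
python3 -m inch '[{"tx":0.02,"ty":0,"tz":0,"ax":0,"ay":0,"az":0}]'; python3 rel.py
```

```text
t: 10.9
eef_pos: [0.5177, -0.0041, 0.0056]
tcp_rot: [0.767, 0.641, 0.001, 0.002]
ft_force: [-1.5, -5.7, 2.0]
grip_width: 0.0505
finger_force: 3.0
t 10.9 in bridge -0.0651 -0.0002 z 0.0056 yaw rel -0.09 F [-1.5 -5.7  2. ] grip 0.0505
t: 11.0
eef_pos: [0.5176, -0.004, 0.0056]
tcp_rot: [0.768, 0.641, 0.0, 0.002]
ft_force: [-2.6, -9.1, 3.6]
grip_width: 0.0506
finger_force: 4.4
t 11.0 in bridge -0.065 -0.0001 z 0.0056 yaw rel -0.12 F [-2.6 -9.1  3.6] grip 0.0506
t: 11.1
eef_pos: [0.5176, -0.0039, 0.0056]
tcp_rot: [0.768, 0.641, -0.0, 0.002]
ft_force: [-3.3, -10.0, 3.9]
grip_width: 0.0504
finger_force: 5.4
t 11.1 in bridge -0.0649 -0.0 z 0.0056 yaw rel -0.16 F [ -3.3 -10.    3.9] grip 0.0504
```

Motion stopped dead at the predicted home position with force rising to 10 N. I back straight off, lift and check.

```bash
python3 -m inch '[{"tx":0.02,"ty":0,"tz":0,"ax":0,"ay":0,"az":0},{"tx":-0.1,"ty":0,"tz":0,"ax":0,"ay":0,"az":0},{"tx":-0.3,"ty":0,"tz":0,"ax":0,"ay":0,"az":0},{"tx":-0.6,"ty":0,"tz":0,"ax":0,"ay":0,"az":0},{"tx":-0.6,"ty":0,"tz":0,"ax":0,"ay":0,"az":0}]'; python3 rel.py
python3 -m inch '[{"tx":-0.6,"ty":0,"tz":-0.3,"ax":0,"ay":0,"az":0},{"tx":-0.6,"ty":0,"tz":-0.6,"ax":0,"ay":0,"az":0},{"tx":-0.6,"ty":0,"tz":-0.7,"ax":0,"ay":0,"az":0},{"tx":-0.5,"ty":0,"tz":-0.7,"ax":0,"ay":0,"az":0},{"tx":0,"ty":0,"tz":-0.4,"ax":0,"ay":0,"az":0}]'; python3 rel.py
python3 - <<'E'
from h import *
f=manip.grab_frame('top')[130:310,155:340]
cv2.imwrite('pics/top4.png',cv2.resize(f,None,fx=3.3,fy=3.3,interpolation=cv2.INTER_CUBIC)[:,:,::-1])
f=manip.grab_frame('scene')[120:300,180:380]
cv2.imwrite('pics/scene4.png',cv2.resize(f,None,fx=3.3,fy=3.3,interpolation=cv2.INTER_CUBIC)[:,:,::-1])
E
```

```text
t: 11.6
eef_pos: [0.5042, -0.0789, 0.0056]
tcp_rot: [0.767, 0.642, 0.001, 0.001]
ft_force: [0.5, -0.7, -0.4]
grip_width: 0.0504
finger_force: 0.0
t 11.6 in bridge -0.1411 -0.0001 z 0.0056 yaw rel 0.07 F [ 0.5 -0.7 -0.4] grip 0.0504
t: 12.1
eef_pos: [0.4833, -0.1965, 0.1435]
tcp_rot: [0.769, 0.639, 0.002, 0.003]
ft_force: [-0.0, 0.3, -0.6]
grip_width: 0.0508
finger_force: 0.0
t 12.1 in bridge -0.2606 -0.0002 z 0.1435 yaw rel -0.4 F [-0.   0.3 -0.6] grip 0.0508
```

View pics/top4.png

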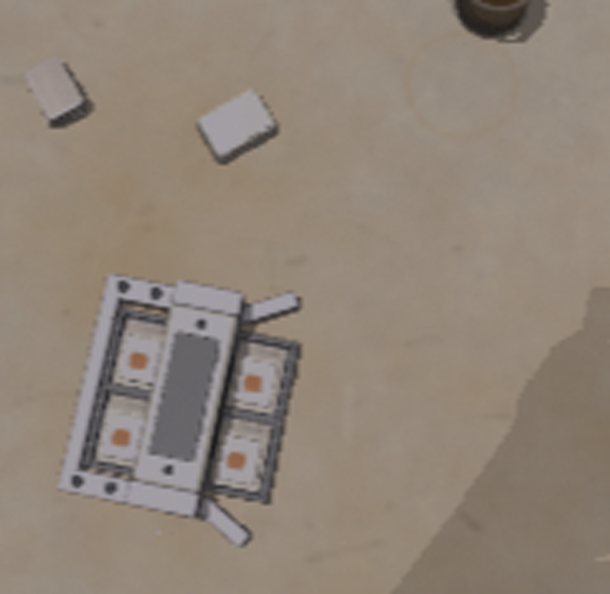

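The carrier is under the beam with its front wall along the stop bar, (122,315)–(82,468), and its rear edge is (301,343)–(268,502). The beaker, wax block and moulds stand undisturbed. One numeric check, then hand-in.

```bash
python3 - <<'E'
from car import *
f=lambda a:(np.array(a)+.5)/3.3-.5+[155,130]
A=b('top',f([[301,343],[268,502]]),.012);print(A.round(4)); d=A[1]-A[0];print(np.degrees(np.arctan2(-d[0],d[1])))
E
python3 -c "
from car import *
import cv2
g=cv2.imread('pics/top4.png')[255:530,50:310];cv2.imwrite('pics/z.png',cv2.resize(g,None,fx=2.1,fy=2.1,interpolation=cv2.INTER_CUBIC))"
```

```text
[[-0.0554 -0.0473]
 [-0.0545  0.0476]]
-0.5138410739559262
```

View pics/z.png

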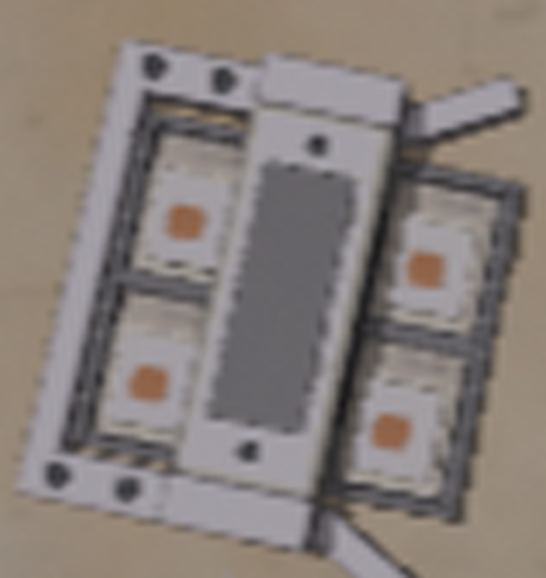

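The close crop shows no bench between the carrier's front wall and the stop bar face, (145,105)–(70,450). The rear edge measures -55 mm in the bridge frame, so it is home.

```bash
python3 -c "
from cell import manip
print(manip.finish_job())"
```

```text
the job is handed in; nothing more can be done
None
```

The carrier is fully home against the stop bar: I pushed it flat under the bridge, its rear edge measures 55 mm before the bridge origin, the neighbouring items were left where they stood, and the job was handed in at about 12 s with the arm clear.

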